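# Complete the glaze vial rack, then hold the storage chest open for it

## Robot

A 6-joint arm with a two-finger parallel gripper is mounted at the origin on the work surface. World frame = base frame: x ahead of the robot, y to its left, z up, the work surface at z = 0. Lengths are in m, angles in rad, forces in N, time in s.
With the tool pointing down it reaches from about 0.375 to 0.9 m from the base axis. Payload 3.1 kg.
Tool frame: the origin (TCP) lies midway between the tips of the shut fingers; the grasp point (between the pads) lies 19 mm behind it; z points along the fingers, y is the line along which they close (so a half turn about z gives the same grasp; the last joint's range is limited). The gripper opens to 87 mm and grips with 3 to 60 N. Pads are 19 mm wide; open, the fingers measure 117 mm over their backs; the gripper's body (75 mm by 190 mm) begins 51 mm behind the grasp point.
Start: joints at [-1.341, 0.527, 1.433, -0, 1.181, -0.178], TCP at [0.248, -0.574, 0.223] pointing down, gripper open.
Joint ranges: [-3.08, 3.08], [-0.75, 2.2], [0.22, 2.44], [-1.43, 4.57], [0, 2.65], [-2.85, 2.85]. Speed limits (rad/s): [2.79, 2.79, 3.14, 3.14, 3.14, 3.14].

## Interface

Orientations are given as a unit quaternion [x, y, z, w].
In Python, from rig import robot gives the robot as it stands.
- The arm moves only by the shell command python3 -m jog 'ROWS' [FORCE]. ROWS is a JSON object of lists of equal length, an entry for each row: "dp": the shift along the tool's x, y, z in mm, a list of three; "delta_rot": the turn, a rotation vector about the tool's x, y, z in rad, a list of three; "gripper": the opening, from -1 (shut) to 1 (fully open). A call has 1 to 12 rows; each row is the pose to reach, as a shift and turn from the pose commanded when the call began, along the tool's axes at that moment; what a row does not reach only later rows make up. A row lasts 1/10 s, in which the tool goes at most 50 mm and 8.59 degrees, less where a joint would pass 70% of its speed; a pose out of reach is approached as far as the arm can. A call with a gripper value outside its range is refused whole. The fingers move at their own pace and stop on an object; FORCE is the grip in N (left out, the last holds). Time passes only in rows, so rows that repeat a pose let the fingers close. It gives the time, the measured TCP pose, the force, the opening and the grip force at its end, in the units of the state.
- robot.get_obs(): the state, without advancing time (a new reading comes with each control period).
- robot.camera(name): name is "scene" or "top" or "wrist"; returns the picture (384x512x3 uint8, red, green, blue); there is no depth.
- robot.camera_model(name): a dict with "fx", "fy", "cx", "cy" (pixels), "xyz" and "orientation" of the camera in the world; the wrist camera has in their place "T_tool_cam" (4x4, takes a point from camera to tool coordinates, whose origin is the TCP and whose axes are the flange's). Camera axes: x right, y down, z forward; pixel columns grow to the right and rows downward; lengths in m; the calibration is good to about 2 mm. A picture is of the moment at which its call begins: read the wrist's pose just before it. camera_model takes no time and is no camera call.
- robot.hand_in(): hands the job in; it is judged then, once.
Trained networks look in the newest picture that a camera, given by its name, has taken for a name from the list of things; names that differ only in an ending like _2 or _b are one class to them, and where a whole thing is asked for, a point or a joint stands for the part that bears it (a point fixed in the world has none). Each returns a list of dicts, best first, with "score" (0 to 1); they miss things now and then, are a little off and sometimes report something else, mostly with a low value. They report only what shows in the picture. A call takes as long as a camera call.
- robot.search_frame(name, camera): "rect" ([left, top, right, bottom] in pixels, round what is visible of it).
The state is a dict: "time": time; "q": joint angles; "joint_velocities": joint speeds; "joint_torque": joint torques, N m; "position": TCP position; "tool_rot": TCP orientation; "ft_force": force on the tool from outside, world axes, zero at the start; "moment": the same for the moment, N m; "grip_width": finger opening in m; "grip_force": force on a finger pad.
Only numpy, scipy, OpenCV 4.12 (cv2) and the standard library are available. Lean on these libraries where they do the work, as an engineer would, in place of code of your own. Each camera call takes 0.05 s, during which the arm holds its last target. There are 200 camera calls.

## Task

I want to put this rack of glaze sample vials away in the wooden chest: stand the vial that was left on the clay tile fully down in the rack's empty hole and let go of it, then lift the chest's lid and hold it still, open at about 50 degrees from shut. The lid falls shut if released, so finish while still holding it with the gripper; leave the mug and the kiln post where they stand.

Things in the scene. Friction and masses are not known exactly. Their poses are not given: they have to be found in the camera images.
- lid (a joint): hinge of the chest's lid, in rad: 0 is shut, it grows as the front edge rises and stops at 1.4. The lid has no stay and falls shut from any angle if let go. Lid panel 170 mm front to back, 250 mm wide, 14 mm thick, about 0.5 kg (0.35 to 0.7)
- lid_tab (a point): grip point on the lid's tab, a flat wooden tongue 22 mm wide, 14 mm thick, sticking out 57 mm from the middle of the lid's front edge, in its plane. The point is mid-width, mid-thickness, 30 mm ahead of the edge, 200 mm from the hinge line; shut, about 122 mm above the bench with free space below. Axes turn with the lid: x from tab to hinge, y along the hinge line, z out of its upper face
- lid_hinge (a point): point on the hinge line at the middle of the chest's back (far) edge, 115.5 mm above the bench, level with the lid's underside when shut. Opening turns the lid about the +y axis of the chest through this point
- chest: wooden storage chest, fixed to the bench, open-topped box 170 mm front to back, 250 mm wide, 115 mm tall, under a hinged lid whose top when shut is 130 mm up; origin at the centre of its underside, -x is its front (tab side, towards the robot), y along the hinge line, z up
- rack: plywood vial rack, loose, 0.9 kg, 56 mm (x) by 182 mm (y) by 40 mm tall, with one row of four holes along its y axis, 42 mm apart; origin at the centre of its underside, z up
- rack_hole0 (a point): centre of the mouth of hole 0 (numbered along the rack's +y) on the rack's top, 40 mm above the bench; the hole is 22 mm wide, chamfered by 2 mm, 34 mm deep, so its floor is 6 mm above the bench
- rack_hole1 (a point): centre of the mouth of hole 1 (numbered along the rack's +y) on the rack's top, 40 mm above the bench; the hole is 22 mm wide, chamfered by 2 mm, 34 mm deep, so its floor is 6 mm above the bench
- rack_hole2 (a point): centre of the mouth of hole 2 (numbered along the rack's +y) on the rack's top, 40 mm above the bench; the hole is 22 mm wide, chamfered by 2 mm, 34 mm deep, so its floor is 6 mm above the bench
- rack_hole3 (a point): centre of the mouth of hole 3 (numbered along the rack's +y) on the rack's top, 40 mm above the bench; the hole is 22 mm wide, chamfered by 2 mm, 34 mm deep, so its floor is 6 mm above the bench
- vial_a: one of four alike flat-bottomed glass sample vials with white caps, straight cylinders 20 mm in diameter and 80 mm tall, 30 g, loose, upright; origin at the centre of the underside, z up. Three of the four stand in rack holes and one, which one differs, stands on the tile
- vial_b: one of four alike flat-bottomed glass sample vials with white caps, straight cylinders 20 mm in diameter and 80 mm tall, 30 g, loose, upright; origin at the centre of the underside, z up. Three of the four stand in rack holes and one, which one differs, stands on the tile
- vial_c: one of four alike flat-bottomed glass sample vials with white caps, straight cylinders 20 mm in diameter and 80 mm tall, 30 g, loose, upright; origin at the centre of the underside, z up. Three of the four stand in rack holes and one, which one differs, stands on the tile
- vial_d: one of four alike flat-bottomed glass sample vials with white caps, straight cylinders 20 mm in diameter and 80 mm tall, 30 g, loose, upright; origin at the centre of the underside, z up. Three of the four stand in rack holes and one, which one differs, stands on the tile
- tile: flat square clay tile, 80 by 80 by 6 mm, fixed on the bench near the rack's front; origin at the centre of its underside, z up; the fourth vial stands on its top
- mug: ceramic mug, 76 mm across, 85 mm tall, handle at its +y; bystander; origin at the centre of its underside
- post: square fireclay kiln post standing on end, 45 by 45 by 120 mm; bystander; origin at the centre of its underside

How it is judged:
By the outcome, as a careful person would: the job done as asked, in the order asked, and still so for the second after the job is handed in, while the arm keeps its last pose, push and grip.
It also fails if it takes over 64 s, if anything falls off the work surface, if the arm or the gripper's body presses on something with over 40 N, if the wrist force passes 120 N, or if a joint passes its speed limit or range.

## Working session

There is one attempt and no reset: what is moved stays moved. The work goes in short steps, Python scripts to look and compute and a shell command to move; the robot and the scene stay as the last step left them, time stands still between calls to the robot, and variables do not carry over. Pictures are saved under pics/ and viewed, at most 10 in all, crops included, and the job is handed in when it is done.

```bash
ls; mkdir -p pics; cat > h.py <<'E'
import numpy as np, cv2
from scipy.spatial.transform import Rotation as R
from rig import robot
def cam(name):
    m=robot.camera_model(name); K=np.array([[m['fx'],0,m['cx']],[0,m['fy'],m['cy']],[0,0,1]])
    if 'xyz' in m: return K,R.from_quat(m['orientation']).as_matrix(),np.array(m['xyz'])
    o=robot.get_obs(); T=np.eye(4);T[:3,:3]=R.from_quat(o['tool_rot']).as_matrix();T[:3,3]=o['position']
    T=T@np.array(m['T_tool_cam']); return K,T[:3,:3],T[:3,3]
def onz(c,u,v,z):
    K,r,t=c; d=r@np.linalg.solve(K,[u,v,1]); return t+d*(z-t[2])/d[2]
def proj(c,p):
    K,r,t=c; q=K@(r.T@(np.array(p)-t)); return q[:2]/q[2]
def shot(name,fn=None):
    c=cam(name); im=robot.camera(name)
    if fn: cv2.imwrite('pics/'+fn,im[...,::-1])
    return c,im
E
python3 - <<'E'
from h import *
ims=[]
for n in ['scene','top']:
    c,im=shot(n,n+'0.png'); print(n,c[0][0],c[2],c[1].tolist())
    for t in ['lid_tab','chest','rack','rack_hole0','vial_a','tile','mug','post']:
        for d in robot.search_frame(t,n)[:5]: print(n,t,d)
o=robot.get_obs(); print(o['time'],o['position'],o['tool_rot'],o['ft_force'])
E
```

```text
pics
scene [372.99239266   0.         257.17257188] [ 0.63830844 -0.54900941  0.67725891] [[0.9940900817098587, 0.08207859686802434, -0.07104937284918941], [0.10840564443297494, -0.7158539382393688, 0.6897835568946663], [0.005755493129019719, -0.6934091454858108, -0.7205210831443308]]
scene lid_tab {'rect': [226.1, 85.5, 325.9, 157.9], 'score': 0.6}
scene chest {'rect': [227.4, 82.3, 327.0, 189.7], 'score': 0.75}
scene rack {'rect': [226.7, 261.5, 272.5, 363.6], 'score': 0.76}
scene rack_hole0 {'rect': [228.6, 258.3, 270.6, 366.8], 'score': 0.65}
scene rack_hole0 {'rect': [229.9, 84.8, 326.3, 155.4], 'score': 0.39}
scene vial_a {'rect': [178.7, 285.8, 192.4, 317.4], 'score': 0.9}
scene vial_a {'rect': [244.2, 321.4, 260.4, 344.4], 'score': 0.67}
scene vial_a {'rect': [239.7, 254.7, 247.8, 279.4], 'score': 0.63}
scene vial_a {'rect': [243.7, 300.0, 252.8, 321.7], 'score': 0.55}
scene vial_a {'rect': [226.0, 85.9, 324.8, 153.8], 'score': 0.53}
scene tile {'rect': [157.9, 291.4, 209.3, 339.2], 'score': 0.55}
scene mug {'rect': [176.9, 173.6, 222.5, 223.8], 'score': 0.88}
scene mug {'rec
[... 412 characters left out ...]
 [106.9, 128.9, 226.3, 234.8], 'score': 0.89}
top rack {'rect': [316.3, 167.5, 388.9, 212.0], 'score': 0.7}
top rack_hole0 {'rect': [318.3, 169.7, 391.9, 208.1], 'score': 0.96}
top vial_a {'rect': [376.1, 175.0, 388.9, 188.5], 'score': 0.4}
top tile {'rect': [346.5, 221.0, 376.0, 250.1], 'score': 0.79}
top tile {'rect': [355.2, 229.7, 368.7, 237.6], 'score': 0.25}
top mug {'rect': [246.8, 222.4, 279.6, 265.1], 'score': 0.96}
top post {'rect': [255.9, 127.7, 275.6, 159.2], 'score': 0.73}
top post {'rect': [105.8, 128.2, 221.4, 231.6], 'score': 0.25}
0.9 [ 0.24787369 -0.57368569  0.22253931] [ 9.79286943e-01  2.02477362e-01 -2.12651913e-07 -2.62513822e-05] [ 0.5063707  -0.13437292 -0.26783407]
```

```bash
python3 - <<'E'
import cv2,numpy as np
t=cv2.imread('pics/top0.png')[110:270,90:410]; s=cv2.imread('pics/scene0.png')[70:380,140:350]
t=cv2.resize(t,None,fx=2.5,fy=2.5,interpolation=2); cv2.imwrite('pics/t1.png',t)
s=cv2.resize(s,None,fx=1.9,fy=1.9,interpolation=2); cv2.imwrite('pics/s1.png',s)
E
```

```text
(no output)
```

View pics/t1.png

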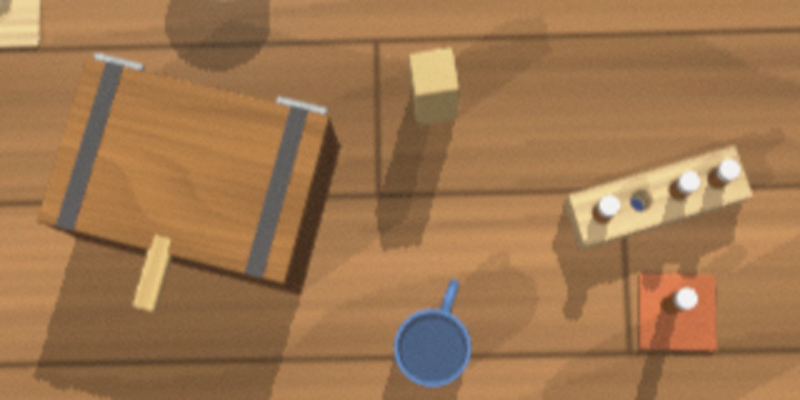

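View pics/s1.png

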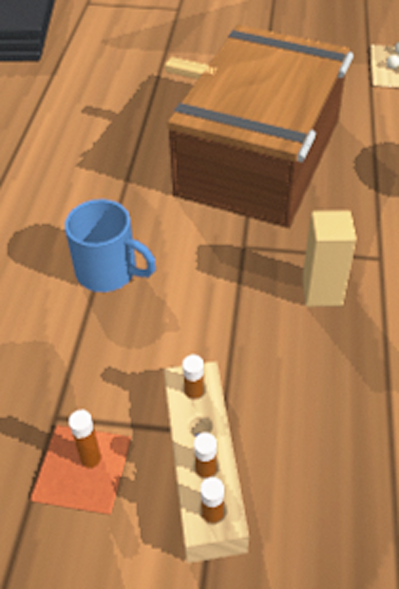

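The top crop shows the tile vial's cap at full-picture pixel (364,229) and the empty hole at (346,190), between a vial at (334,192) and one at (365,184). The tab runs from (153,205) to (148,233), the mug is at (263,248) and the post at (264,138). The scene crop agrees.

```bash
python3 - <<'E'
from h import *
for n,box in [('top',(300,160,410,260)),('scene',(150,240,290,380))]:
    im=cv2.imread(f'pics/{n}0.png'); hsv=cv2.cvtColor(im,cv2.COLOR_BGR2HSV); c=cam(n)
    m=((hsv[...,1]<50)&(hsv[...,2]>170)).astype('uint8'); k=np.zeros_like(m); x0,y0,x1,y1=box;k[y0:y1,x0:x1]=1
    N,_,st,ce=cv2.connectedComponentsWithStats(m*k)
    for i in range(1,N):
        if st[i,4]>8: print(n,st[i],ce[i].round(1),onz(c,*ce[i],.081 if n=='scene' else .084).round(4))
c=cam('top'); f=lambda x,y:(90+x/2.5,110+y/2.5)
print('hole',onz(c,*f(641,201),.037).round(4))
for nm,p,z in [('tabtip',(146,309),.122),('tabL',(134,306),.13),('tabR',(155,311),.13),('tabbase',(160,237),.13),('backL',(97,62),.13),('backR',(329,115),.13),('frontL',(40,220),.13),('frontR',(297,283),.13),('mug',(433,347),.085),('post',(434,71),.12),
 ('rackA',(568,197),.04),('rackB',(737,147),.04),('rackC',(751,190),.04),('rackD',(583,245),.04)]:
    print(nm,onz(c,*f(*p),z).round(4))
cs=cam('scene'); g=lambda x,y:(140+x/1.9,70+y/1.9)
print('hole scene',onz(cs,*g(201,426),.04).round(4),'tab scene tip',onz(cs,*g(166,66),.125).round(4))
print(robot.camera_model('wrist'))
E
```

```text
top [378 174   8   8  54] [381.4 177.4] [ 0.6044 -0.294   0.084 ]
top [362 178   8   9  55] [365.4 182. ] [ 0.5935 -0.2538  0.084 ]
top [329 188   9   8  55] [333.3 191.6] [ 0.5711 -0.1728  0.084 ]
top [361 225   8   9  53] [364.3 229.1] [ 0.4762 -0.2438  0.084 ]
scene [236 257  11  13 116] [241.5 262.8] [ 0.5718 -0.1752  0.081 ]
scene [176 286  13  15 143] [182.4 292.4] [ 0.4776 -0.2461  0.081 ]
scene [242 297  12  16 145] [247.8 304.5] [ 0.5937 -0.2556  0.081 ]
scene [245 321  13  16 152] [251.6 328.2] [ 0.6051 -0.2957  0.081 ]
hole [ 0.5816 -0.2147  0.037 ]
tabtip [0.4726 0.2789 0.122 ]
tabL [0.475  0.2883 0.13  ]
tabR [0.4699 0.2681 0.13  ]
tabbase [0.5408 0.2648 0.13  ]
backL [0.7172 0.331  0.13  ]
backR [0.6574 0.1013 0.13  ]
frontL [0.5599 0.3818 0.13  ]
frontR [0.4938 0.1328 0.13  ]
mug [0.4328 0.005  0.085 ]
post [ 0.7022 -0.002   0.12  ]
rackA [ 0.587  -0.1388  0.04  ]
rackB [ 0.636  -0.3169  0.04  ]
rackC [ 0.59   -0.3281  0.04  ]
rackD [ 0.5363 -0.1521  0.04  ]
hole scene [ 0.5844 -0.2158  0.04  ] tab scene tip [0.4743 0.2673 0.125 ]
{'fx': 280.4441288797757, 'fy': 280.4441288797757, 'cx': 249.3034739185078, 'cy': 193.45142681223243, 'T_tool_cam': array([[ 4.50850310e-05, -9.52913355e-01, -3.03242701e-01,
         8.44917429e-02],
       [ 9.99999839e-01, -1.28475386e-04,  5.52398899e-04,
         5.03537069e-04],
       [-5.65347511e-04, -3.03242678e-01,  9.52913196e-01,
        -1.62406712e-01],
       [ 0.00000000e+00,  0.00000000e+00,  0.00000000e+00,
         1.00000000e+00]])}
```

```bash
python3 -m jog '{"dp":[[35,-21,2],[70,-42,4],[105,-63,6],[140,-84,8],[175,-105,11],[210,-126,14],[245,-147,17],[280,-168,20],[315,-190,23],[341,-211,23],[341,-211,23],[341,-211,23]],"delta_rot":[[0,0,-0.14],[0,0,-0.28],[0,0,-0.42],[0,0,-0.56],[0,0,-0.70],[0,0,-0.84],[0,0,-0.98],[0,0,-1.12],[0,0,-1.26],[0,0,-1.4],[0,0,-1.431],[0,0,-1.431]],"gripper":[1,1,1,1,1,1,1,1,1,1,1,1]}' 30
python3 - <<'E'
from h import *
c,im=shot('wrist','w1.png')
o=robot.get_obs(); print(o['time'],o['position'],R.from_quat(o['tool_rot']).as_matrix().round(3).tolist(),o['q'])
hsv=cv2.cvtColor(im,cv2.COLOR_RGB2HSV)
m=((hsv[...,1]<50)&(hsv[...,2]>170)).astype('uint8')
N,_,st,ce=cv2.connectedComponentsWithStats(m)
for i in range(1,N):
    if st[i,4]>100: print(st[i],ce[i].round(1),onz(c,*ce[i],.084).round(4))
E
```

```text
time: 2.1
position: [0.4778, -0.2437, 0.1997]
tool_rot: [0.605, 0.796, -0.0, 0.0]
ft_force: [0.6, 0.7, 0.2]
grip_width: 0.0868
grip_force: 0.0
2.15 [ 0.47756403 -0.24453905  0.19969492] [[-0.265, 0.964, 0.0], [0.964, 0.265, -0.0], [-0.001, 0.0, -1.0]] [-6.81520605e-01  4.38722974e-01  1.67969533e+00 -2.28669817e-04
  1.02267794e+00 -9.49678323e-01]
[350 137  21  22 375] [359.5 146.8] [ 0.572  -0.1729  0.084 ]
[239 180  19  19 291] [248.3 189.1] [ 0.4776 -0.2443  0.084 ]
[340 213  21  22 333] [349.7 224. ] [ 0.5935 -0.253   0.084 ]
```

View pics/w1.png

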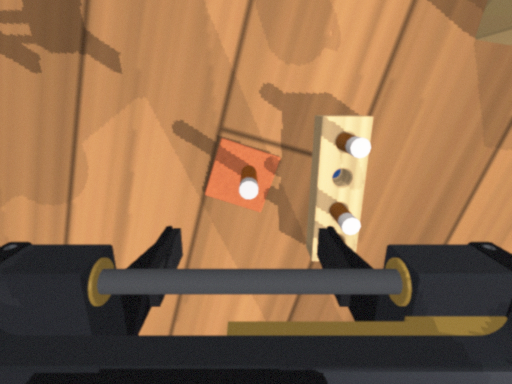

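The wrist picture shows the tile vial's cap at (248,189), which is right under the tool, and the empty hole at (342,177), between the vials at (359,147) and (350,224). I'll descend and grasp.

```bash
python3 - <<'E'
from h import *
c=cam('wrist'); im=cv2.cvtColor(cv2.imread('pics/w1.png'),cv2.COLOR_BGR2HSV)
m=((abs(im[...,0].astype(int)-115)<15)&(im[...,1]>60)).astype('uint8'); k=np.zeros_like(m);k[165:190,328:356]=1
ys,xs=np.nonzero(m*k); print(len(xs),xs.min() if len(xs) else 0,xs.max() if len(xs) else 0,ys.min(),ys.max())
for p in [(342,177),(342.5,178)]: print(onz(c,*p,.04).round(4))
E
python3 -m jog '{"dp":[[0,0,30],[0,0,60],[0,0,90],[0,0,115],[0,0,135],[0,0,151],[0,0,151]],"delta_rot":[[0,0,0],[0,0,0],[0,0,0],[0,0,0],[0,0,0],[0,0,0],[0,0,0]],"gripper":[1,1,1,1,1,1,1]}'
python3 -m jog '{"dp":[[0,0,0],[0,0,0],[0,0,0],[0,0,0],[0,0,0],[0,0,0],[0,0,0],[0,0,0],[0,0,0],[0,0,0],[0,0,0],[0,0,0]],"delta_rot":[[0,0,0],[0,0,0],[0,0,0],[0,0,0],[0,0,0],[0,0,0],[0,0,0],[0,0,0],[0,0,0],[0,0,0],[0,0,0],[0,0,0]],"gripper":[0.2,-0.1,-0.3,-0.4,-0.45,-0.5,-0.55,-0.6,-0.7,-0.8,-1,-1]}' 15
```

```text
29 333 339 170 177
[ 0.5838 -0.2142  0.04  ]
[ 0.5848 -0.2152  0.04  ]
time: 2.85
position: [0.4757, -0.2449, 0.0466]
tool_rot: [0.607, 0.794, 0.0, -0.002]
ft_force: [-0.1, 0.0, 0.0]
grip_width: 0.0863
grip_force: 0.0
time: 4.05
position: [0.4773, -0.2448, 0.0485]
tool_rot: [0.606, 0.795, 0.0, -0.0]
ft_force: [-0.3, -0.6, -0.7]
grip_width: 0.0195
grip_force: 15.0
```

```bash
python3 -m jog '{"dp":[[0,0,-15],[0,0,-35],[0,0,-60],[0,15,-60],[0,40,-60],[1,65,-60],[1,90,-60],[1,105,-60],[1.5,110,-60],[1.5,110,-60],[1.5,110,-60],[1.5,110,-60]],"delta_rot":[[0,0,0],[0,0,0],[0,0,0],[0,0,0],[0,0,0],[0,0,0],[0,0,0],[0,0,0],[0,0,0],[0,0,0],[0,0,0],[0,0,0]],"gripper":[-1,-1,-1,-1,-1,-1,-1,-1,-1,-1,-1,-1]}'
python3 - <<'E'
from h import *
c,im=shot('wrist','w2.png')
o=robot.get_obs(); print(o['time'],o['position'],R.from_quat(o['tool_rot']).as_matrix().round(3).tolist())
print('pred hole',[proj(c,p).round(1) for p in [(.583,-.2142,.04),(.5838,-.2142,.04)]],'vial bottom',proj(c,o['position']-np.array([0,0,.043])).round(1))
t,_=shot('scene','s2.png')
a=cv2.resize(im[20:330,130:390],None,fx=1.9,fy=1.9,interpolation=2)
b=cv2.resize(_[250:350,220:290],None,fx=4,fy=5.89,interpolation=2)[:589]
cv2.imwrite('pics/w2z.png',np.hstack([a[:589],b])[...,::-1])
E
```

```text
time: 5.25
position: [0.5819, -0.2142, 0.1082]
tool_rot: [0.607, 0.795, -0.0, -0.001]
ft_force: [0.3, -0.5, 0.1]
grip_width: 0.0193
grip_force: 15.0
5.3 [ 0.58203866 -0.21440472  0.10840614] [[-0.264, 0.965, -0.001], [0.965, 0.264, 0.0], [0.001, -0.001, -1.0]]
pred hole [array([249.8, 204.6]), array([250.7, 204.8])] vial bottom [248.6 215.5]
```

View pics/w2z.png

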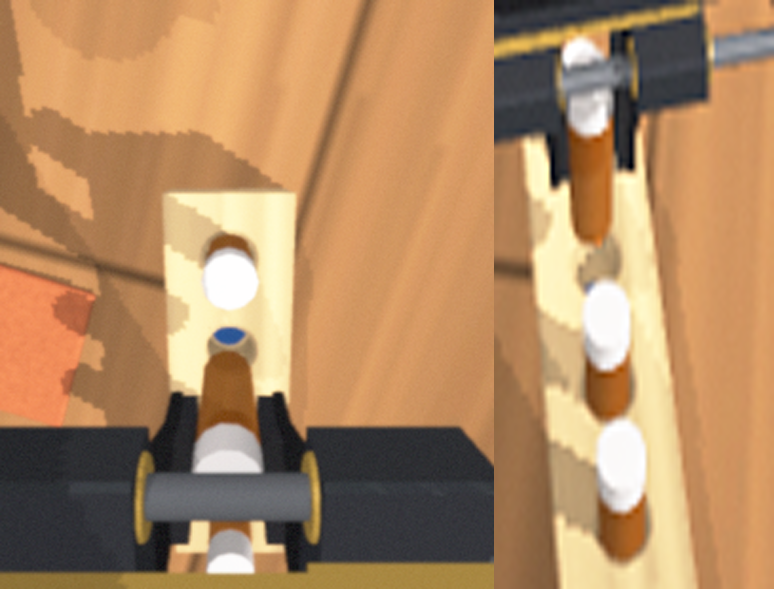

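The wrist crop shows the held vial's lower end at about (230,355) and the hole just ahead of it at about (232,345), so they are nearly aligned. I'll measure against the rack's edges.

```bash
python3 - <<'E'
from h import *
c=cam('wrist'); im=cv2.imread('pics/w2.png'); o=robot.get_obs()
g=cv2.GaussianBlur(im,(3,3),0).astype(float); s=g[...,0]  # blue: rack brighter than bench
Rm=R.from_quat(o['tool_rot']).as_matrix()
def tool(u,v,z): return (Rm.T@(onz(c,u,v,z)-o['position']))[:2]*1000
for v in range(150,222,8):
    d=np.diff(s[v]); l=205+np.argmax(d[205:235]); r=265+np.argmin(d[265:300])
    a,b=tool(l+.5,v,.04),tool(r+.5,v,.04); print(v,l,r,a.round(1),b.round(1),((a+b)/2)[1].round(2))
for u in (225,240,255,275):
    d=np.diff(s[:,u]); t=105+np.argmax(d[105:135]); print('end',u,t,tool(u,t+.5,.04).round(1))
hsv=cv2.cvtColor(im,cv2.COLOR_BGR2HSV)
for v in range(188,208,2): print(v,im[v,234:270:2,0],)
for v in range(206,240,6): print(v,hsv[v,230:274:2,1])
# rack pose from top for yaw
E
```

```text
150 215 284 [ 47.4 -27.1] [47.4 29.7] 1.29
158 216 284 [ 40.7 -26.5] [40.7 30. ] 1.71
166 216 283 [ 34.  -26.8] [34.  29.4] 1.3
174 217 283 [ 27.1 -26.2] [27.1 29.6] 1.73
182 229 283 [ 20.1 -16.2] [20.1 29.9] 6.86
190 217 282 [ 12.9 -26.7] [12.9 29.3] 1.32
198 217 282 [  5.7 -26.9] [ 5.7 29.6] 1.33
206 218 282 [ -1.7 -26.3] [-1.7 29.8] 1.77
214 218 282 [ -9.3 -26.5] [-9.3 30.1] 1.78
end 225 121 [ 70.1 -18.7]
end 240 121 [70.1 -6.7]
end 255 120 [70.9  5.3]
end 275 121 [70.2 21.3]
188 [197 196 194 191 185 182 181 193 185 185 182 177 171 165 166 162 163 168]
190 [197 196 192 189 188 183 177 177 179 175 174 177 170 164 162 163 161 172]
192 [200 193 194 179 184 171 157 156 153 152 153 155 155 160 161 159 159 167]
194 [198 194 195 183 169 154 149 151 149 149 146 146 142 139 154 158 164 170]
196 [197 195 193 171 140 151 151 149 146 146 147 149 140 125 129 154 163 170]
198 [196 196 183 117 119 142 146 149 147 149 146 145 130 104 110 137 161 171]
200 [198 192 168  91 103 122 138 144 145 146 140 129 111  91  97 123 159 174]
202 [198 193 160  96  93  93 105 115 123 123 115 106  97  93  92 112 160 167]
204 [196 194 161 101  94  93  83  73  78  86  89  99  92  91  97 111 154 170]
206 [198 195 176 112  74  49  30  26  34  25  45  81  96  96  97 112 156 172]
206 [ 55  58  56  59  75 102 124 163 197 204 189 205 169 123 101  95  96  97
  89  78  72  69]
212 [ 58  55  60  77 134 184 190 191 198 204 203 194 194 198 193 164 104  89
  87  78  72  66]
218 [ 56  57  59  90 172 184 189 191 182 182 188 182 176 178 197 188 126  86
  81  78  67  61]
224 [ 85  71  63 124 184 183 180 180 190 190 185 185 179 179 183 188 161  92
  77  60  53  51]
230 [ 20  17 102 152 180 184 186 184 186 179 189 182 185 180 182 187 180 125
  73  18  24  24]
236 [ 24  17 132 188 196 192 192 192 201 206 199 204 200 195 193 190 203 181
  42  37  18  20]
```

```bash
python3 -m jog '{"dp":[[0,1.2,5],[0,1.2,15],[0,1.2,22],[0,1.2,25],[0,1.2,27],[0,1.2,28],[0,1.2,29],[0,1.2,30],[0,1.2,31],[0,1.2,31]],"delta_rot":[[0,0,0],[0,0,0],[0,0,0],[0,0,0],[0,0,0],[0,0,0],[0,0,0],[0,0,0],[0,0,0],[0,0,0]],"gripper":[-1,-1,-1,-1,-1,-1,-1,-1,-1,-1]}'
python3 -c "
from h import *
for i in range(3):
  robot.camera('wrist'); o=robot.get_obs(); print(o['position'],o['ft_force'],o['moment'])"
```

```text
time: 6.35
position: [0.5839, -0.2139, 0.0776]
tool_rot: [0.606, 0.795, -0.0, -0.0]
ft_force: [-0.4, 0.3, -1.0]
grip_width: 0.0196
grip_force: 15.0
[ 0.58394986 -0.21388524  0.07756968] [-1.02196631 -0.15398539 -0.18835868] [0.00535989 0.08232883 0.00023803]
[ 0.58396421 -0.21391057  0.07756053] [-0.74030983 -0.32586366 -0.27648706] [-0.04008481  0.13066348  0.00337582]
[ 0.58393728 -0.2138824   0.07754506] [-0.58038164  0.10798089 -1.15166272] [-0.05188743  0.13712589 -0.01602425]
```

```bash
python3 -m jog '{"dp":[[0,0,3],[0,0,6],[0,0,10],[0,0,14],[0,0,18],[0,0,22],[0,0,25],[0,0,27],[0,0,28],[0,0,29],[0,0,29]],"delta_rot":[[0,0,0],[0,0,0],[0,0,0],[0,0,0],[0,0,0],[0,0,0],[0,0,0],[0,0,0],[0,0,0],[0,0,0],[0,0,0]],"gripper":[-1,-1,-1,-1,-1,-1,-1,-1,-1,-1,-1]}'
```

```text
time: 7.6
position: [0.5839, -0.2138, 0.0485]
tool_rot: [0.606, 0.795, -0.0, -0.0]
ft_force: [-1.9, -0.2, 0.3]
grip_width: 0.0195
grip_force: 15.0
```

```bash
python3 -m jog '{"dp":[[0,0,0],[0,0,0],[0,0,0],[0,0,0],[0,0,0],[0,0,-10],[0,0,-30],[0,0,-60],[0,0,-100],[0,0,-140],[0,0,-150],[0,0,-150]],"delta_rot":[[0,0,0],[0,0,0],[0,0,0],[0,0,0],[0,0,0],[0,0,0],[0,0,0],[0,0,0],[0,0,0],[0,0,0],[0,0,0],[0,0,0]],"gripper":[-0.4,-0.2,0,0.2,0.2,0.2,0.2,0.2,0.2,0.2,0.2,0.2]}'
python3 - <<'E'
from h import *
c,im=shot('wrist','w3.png'); 
for n,C,I in [('wrist',c,im),('scene',)+shot('scene','s3.png')]:
    hsv=cv2.cvtColor(I,cv2.COLOR_RGB2HSV); m=((hsv[...,1]<50)&(hsv[...,2]>170)).astype('uint8')
    N,_,st,ce=cv2.connectedComponentsWithStats(m)
    for i in range(1,N):
        if st[i,4]>60 and st[i,4]<600: print(n,st[i],ce[i].round(1),onz(C,*ce[i],.084 if n=='wrist' else .081).round(4))
    if n=='scene': cv2.imwrite('pics/s3z.png',cv2.resize(I[150:384,100:330],None,fx=2.5,fy=2.5)[...,::-1])
E
```

```text
time: 8.8
position: [0.5854, -0.2145, 0.2015]
tool_rot: [0.606, 0.795, 0.0, 0.003]
ft_force: [-0.2, 1.0, 0.1]
grip_width: 0.052
grip_force: 0.0
wrist [235 134  22  23 371] [245.9 145.2] [ 0.5716 -0.1726  0.084 ]
wrist [237 175  21  22 361] [247.1 185.5] [ 0.5837 -0.2125  0.084 ]
wrist [237 211  20  22 335] [246.6 221.6] [ 0.5938 -0.2519  0.084 ]
wrist [238 244  19  22 304] [247.2 255.4] [ 0.6054 -0.2918  0.084 ]
scene [344  92  18  17 176] [353.2 100. ] [0.8156 0.3979 0.081 ]
scene [479 101  33  28 211] [495.6 110.4] [1.207  0.3922 0.081 ]
scene [221 141  50  25 279] [249.8 158.4] [0.5516 0.1149 0.081 ]
scene [219 160  47  13 168] [244.8 168.1] [0.5442 0.0797 0.081 ]
scene [428 207  15  34  77] [434.7 223.4] [ 0.9497 -0.039   0.081 ]
scene [236 257  11  13 124] [241.2 262.9] [ 0.5713 -0.1755  0.081 ]
scene [239 276  12  15 139] [244.9 282.9] [ 0.5834 -0.2158  0.081 ]
scene [242 298  12  15 149] [247.7 304.7] [ 0.5935 -0.2561  0.081 ]
scene [245 321  13  16 163] [251.4 328.5] [ 0.6047 -0.2962  0.081 ]
```

View pics/s3z.png

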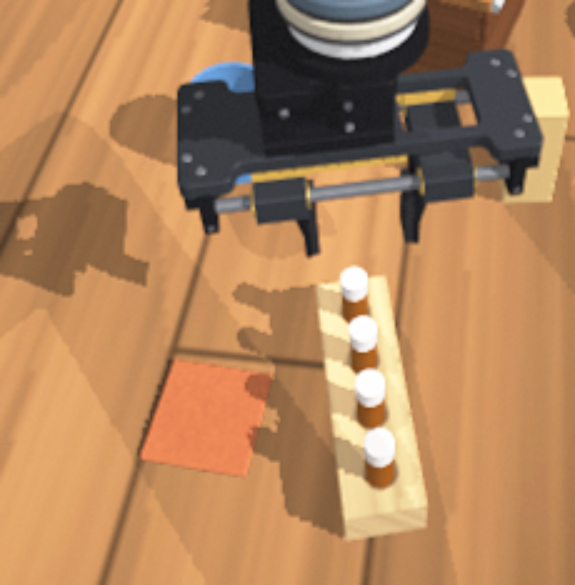

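The scene crop shows four caps evenly spaced in the rack, at equal height, with the tile empty. Next I'll go to above the tab and turn the closing axis along the hinge line.

```bash
python3 -m jog '{"dp":[[30,2,-15],[75,5,-35],[120,7,-50],[165,10,-50],[210,12,-50],[255,15,-50],[300,18,-50],[345,20,-50],[390,23,-50],[435,25,-50],[475,28,-50],[496,28.5,-50]],"delta_rot":[[0,0,0],[0,0,-0.1],[0,0,-0.2],[0,0,-0.3],[0,0,-0.4],[0,0,-0.5],[0,0,-0.6],[0,0,-0.7],[0,0,-0.8],[0,0,-0.9],[0,0,-1.0],[0,0,-1.046]],"gripper":[0.2,0.2,0.2,0.2,0.2,0.2,0.2,0.2,0.2,0.2,0.2,0.2]}'
python3 -m jog '{"dp":[[0,0,0],[0,0,0]],"delta_rot":[[0,0,0],[0,0,0]],"gripper":[0.2,0.2]}'
python3 - <<'E'
from h import *
c,im=shot('wrist','w4.png'); o=robot.get_obs(); print(o['time'],o['position'],R.from_quat(o['tool_rot']).as_matrix().round(3).tolist(),o['q'].round(3))
for p in [(.494,.267,.13)]: print(proj(c,p))
E
```

```text
time: 10.1
position: [0.4778, 0.2745, 0.2461]
tool_rot: [0.125, 0.992, -0.001, -0.002]
ft_force: [1.0, -0.1, -0.1]
grip_width: 0.0521
grip_force: 0.0
time: 10.3
position: [0.4792, 0.2716, 0.2467]
tool_rot: [0.128, 0.992, -0.001, -0.002]
ft_force: [-0.6, -0.2, -0.2]
grip_width: 0.052
grip_force: 0.0
10.35 [0.4796544  0.2710113  0.24708557] [[-0.967, 0.255, -0.003], [0.255, 0.967, -0.002], [0.002, -0.002, -1.0]] [ 3.120e-01  4.000e-01  1.589e+00 -1.000e-03  1.156e+00 -1.001e+00]
[249.09729316 202.40761566]
```

View pics/w4.png

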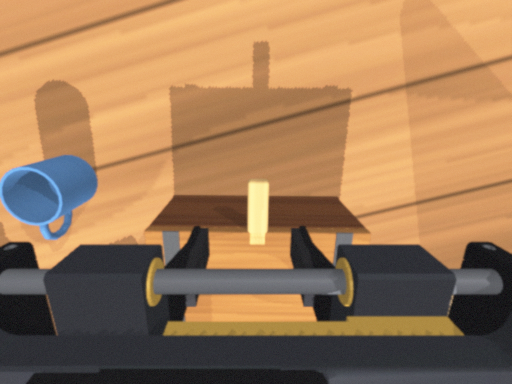

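The wrist picture shows the tab from its tip at (259,181) to its root at (258,232), with the lid's front edge near row 231 and the mug away at the left.

```bash
python3 - <<'E'
from h import *
c=cam('wrist'); im=cv2.imread('pics/w4.png'); s=cv2.GaussianBlur(im,(3,3),0).astype(float)[...,1]; o=robot.get_obs()
Rm=R.from_quat(o['tool_rot']).as_matrix()
for v in (186,192,198,204,210,216,222,226,236,240):
    d=np.diff(s[v]); l=240+np.argmax(d[240:256]); r=260+np.argmin(d[260:276])
    print(v,l,r,onz(c,(l+r)/2+.5,v,.129).round(4), (Rm.T@(onz(c,(l+r)/2+.5,v,.129)-o['position'])*1000).round(1))
print(s[174:190,258].round(), s[224:250,258].round())
for u in (190,220,290,320): 
    d=s[222:240,u]; v=222+np.argmax(np.diff(d)); print('edge',u,v,onz(c,u,v+.5,.13).round(4))
for v in (178,180,182): print(v,onz(c,258.5,v,.128).round(4))
print(onz(c,258,244,.129).round(4))
E
```

```text
186 247 268 [0.4799 0.2799 0.129 ] [  1.8   8.9 118.1]
192 247 268 [0.4862 0.2783 0.129 ] [ -4.8   9.  118.1]
198 247 268 [0.4926 0.2767 0.129 ] [-11.4   9.1 118. ]
204 247 267 [0.499  0.2745 0.129 ] [-18.1   8.6 118. ]
210 247 267 [0.5056 0.2728 0.129 ] [-24.9   8.7 118. ]
216 247 267 [0.5123 0.2711 0.129 ] [-31.8   8.7 118. ]
222 247 267 [0.5191 0.2694 0.129 ] [-38.8   8.8 118. ]
226 247 267 [0.5237 0.2683 0.129 ] [-43.6   8.8 118. ]
236 249 264 [0.5352 0.2648 0.129 ] [-55.6   8.4 117.9]
240 249 264 [0.5399 0.2636 0.129 ] [-60.4   8.4 117.9]
[134. 134. 133. 133. 139. 149. 161. 178. 201. 222. 234. 238. 238. 238.
 239. 239.] [238. 239. 239. 239. 239. 239. 239. 238. 237. 236. 235. 233. 229. 227.
 229. 232. 233. 233. 230. 218. 191. 165. 155. 158. 163. 163.]
edge 190 225 [0.5041 0.1976 0.13  ]
edge 220 231 [0.5192 0.2271 0.13  ]
edge 290 232 [0.5398 0.3008 0.13  ]
edge 320 232 [0.5481 0.3325 0.13  ]
178 [0.4719 0.2825 0.128 ]
180 [0.474 0.282 0.128]
182 [0.4761 0.2814 0.128 ]
[0.545  0.2634 0.129 ]
```

```bash
python3 -m jog '{"dp":[[1,2,15],[2,4,35],[3,6,55],[5,8.8,75],[5,8.8,80],[-2,8.8,92],[-11,8.8,108],[-20,8.8,124],[-27,8.8,136],[-30,8.8,141],[-30,8.8,141],[-30,8.8,141]],"delta_rot":[[0,-0.11,0],[0,-0.22,0],[0,-0.33,0],[0,-0.44,0],[0,-0.52,0],[0,-0.52,0],[0,-0.52,0],[0,-0.52,0],[0,-0.52,0],[0,-0.52,0],[0,-0.52,0],[0,-0.52,0]],"gripper":[0.2,0.2,0.2,0.2,0.2,0.2,0.2,0.2,0.2,0.2,0.2,0.2]}'
python3 - <<'E'
from h import *
c,im=shot('wrist','w5.png'); o=robot.get_obs(); M=R.from_quat(o['tool_rot']).as_matrix(); print(o['time'],o['position'],M.round(3).tolist(),o['q'].round(3),'G',o['position']-.019*M[:,2],o['ft_force'])
E
```

```text
time: 11.55
position: [0.5117, 0.2721, 0.1077]
tool_rot: [0.124, 0.958, -0.033, 0.255]
ft_force: [0.3, -0.1, -0.5]
grip_width: 0.0523
grip_force: 0.0
11.6 [0.51159153 0.27249111 0.10802418] [[-0.839, 0.255, 0.481], [0.221, 0.967, -0.126], [-0.497, 0.0, -0.868]] [ 0.473  0.602  1.923 -1.031  0.397  0.084] G [0.50245501 0.27489145 0.1245094 ] [-0.16556236  0.57324525 -0.70162683]
```

View pics/w5.png

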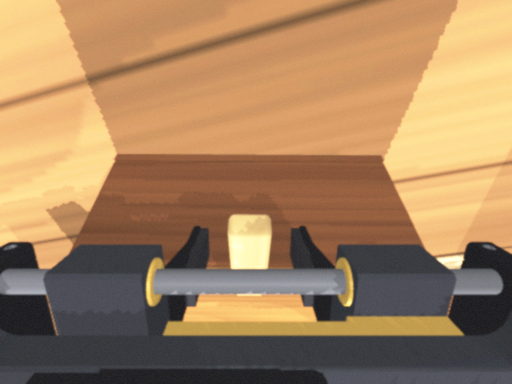

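The tab sits centred between the fingers (columns 228–272). I'll close on it.

```bash
python3 -m jog '{"dp":[[0,0,0],[0,0,1.5],[0,0,1.5],[0,0,1.5],[0,0,1.5],[0,0,1.5],[0,0,1.5],[0,0,1.5]],"delta_rot":[[0,0,0],[0,0,0],[0,0,0],[0,0,0],[0,0,0],[0,0,0],[0,0,0],[0,0,0]],"gripper":[0,-0.2,-0.4,-0.6,-0.8,-1,-1,-1]}' 35
cat > arc.py <<'E'
# rows for opening by th, from current measured pose, hinge estimated from grip: in tool axes
from h import *
import sys
o=robot.get_obs(); M=R.from_quat(o['tool_rot']).as_matrix(); G=o['position']-.019*M[:,2]
y=M[:,1]*[1,1,0]; y/=np.linalg.norm(y); x=np.cross(y,[0,0,1])
th0=float(sys.argv[1]); 
H=np.array(eval(sys.argv[2])) if len(sys.argv)>2 else np.r_[(G+.2*x)[:2],.1155]
print('G',G.round(4),'x',x.round(4),'H',H.round(4).tolist(),o['ft_force'].round(1),o['moment'].round(2))
r=o['position']-H; print('ang of G',np.degrees(np.arctan2(G[2]-H[2],-(G-H)@x)-.0325))
for d in eval(sys.argv[3]) if len(sys.argv)>3 else range(3,40,3):
    Q=R.from_rotvec(y*np.radians(d)); p=H+Q.apply(r)-o['position']
    print(d,(M.T@p*1000).round(1),(M.T@(y*np.radians(d))).round(3))
E
python3 arc.py 0
```

```text
time: 12.4
position: [0.5119, 0.272, 0.1063]
tool_rot: [0.124, 0.958, -0.034, 0.255]
ft_force: [-1.4, -3.4, 2.8]
grip_width: 0.0216
grip_force: 35.0
G [0.5028 0.2744 0.1228] x [ 0.967  -0.2549  0.    ] H [0.6962, 0.2234, 0.1155] [-1.4 -3.4  2.8] [-0.36  0.1  -0.35]
ang of G 0.23336762060688848
3 [-4.8 -0.  -8.8] [-0.     0.052 -0.   ]
6 [-10.   -0.  -17.3] [-0.     0.105 -0.   ]
9 [-15.7  -0.  -25.5] [-0.     0.157 -0.   ]
12 [-21.7  -0.1 -33.4] [-0.     0.209 -0.   ]
15 [-28.2  -0.1 -41. ] [-0.     0.262 -0.   ]
18 [-35.1  -0.1 -48.3] [-0.     0.314 -0.   ]
21 [-42.4  -0.1 -55.1] [-0.     0.367 -0.   ]
24 [-50.   -0.1 -61.6] [-0.     0.419 -0.   ]
27 [-57.9  -0.1 -67.7] [-0.     0.471 -0.001]
30 [-66.1  -0.1 -73.3] [-0.     0.524 -0.001]
33 [-74.6  -0.1 -78.6] [-0.     0.576 -0.001]
36 [-83.4  -0.2 -83.3] [-0.     0.628 -0.001]
39 [-92.4  -0.2 -87.6] [-0.     0.681 -0.001]
```

```bash
python3 -m jog '{"dp":[[-1.5,0,-3],[-3.1,0,-5.9],[-4.8,0,-8.8],[-6.5,0,-11.7],[-8.2,0,-14.5],[-10,0,-17.3],[-11.9,0,-20],[-13.8,0,-22.8],[-15.7,0,-25.5],[-15.7,0,-25.5],[-15.7,0,-25.5]],"delta_rot":[[0,0.017,0],[0,0.035,0],[0,0.052,0],[0,0.07,0],[0,0.087,0],[0,0.105,0],[0,0.122,0],[0,0.14,0],[0,0.157,0],[0,0.157,0],[0,0.157,0]],"gripper":[-1,-1,-1,-1,-1,-1,-1,-1,-1,-1,-1]}'
python3 arc.py 9 '[0.6962, 0.2234, 0.1155]'
```

```text
time: 13.5
position: [0.5127, 0.2717, 0.1356]
tool_rot: [0.126, 0.976, -0.024, 0.179]
ft_force: [0.1, -5.1, -1.5]
grip_width: 0.0212
grip_force: 35.0
G [0.5062 0.2735 0.1533] x [ 0.9672 -0.2542  0.    ] H [0.6962, 0.2234, 0.1155] [ 0.1 -5.1 -1.5] [-0.56  0.09 -0.38]
ang of G 9.038204042356806
3 [-4.7 -0.  -8.8] [-0.     0.052 -0.   ]
6 [ -9.9  -0.  -17.3] [-0.     0.105 -0.   ]
9 [-15.6  -0.  -25.6] [-0.     0.157 -0.   ]
12 [-21.6  -0.1 -33.5] [-0.     0.209 -0.   ]
15 [-28.1  -0.1 -41.1] [-0.     0.262 -0.   ]
18 [-34.9  -0.1 -48.4] [-0.     0.314 -0.   ]
21 [-42.1  -0.1 -55.3] [-0.     0.367 -0.001]
24 [-49.7  -0.1 -61.8] [-0.     0.419 -0.001]
27 [-57.6  -0.1 -67.9] [-0.     0.471 -0.001]
30 [-65.8  -0.1 -73.6] [-0.     0.524 -0.001]
33 [-74.3  -0.2 -78.9] [-0.     0.576 -0.001]
36 [-83.1  -0.2 -83.7] [-0.     0.628 -0.001]
39 [-92.1  -0.2 -88. ] [-0.     0.681 -0.001]
```

```bash
python3 -m jog '{"dp":[[-2.3,0,-4.4],[-4.7,0,-8.8],[-7.3,0,-13],[-9.9,-0.2,-17.3],[-12.7,-0.3,-21.5],[-15.6,-0.4,-25.6],[-18.6,-0.5,-29.6],[-21.6,-0.5,-33.5],[-28.1,-0.5,-41.1],[-34.9,-0.5,-48.4],[-42.1,-0.5,-55.3],[-42.1,-0.5,-55.3]],"delta_rot":[[0,0.026,0],[0,0.052,0],[0,0.079,0],[0,0.105,0],[0,0.131,0],[0,0.157,0],[0,0.183,0],[0,0.209,0],[0,0.262,0],[0,0.314,0],[0,0.367,0],[0,0.367,0]],"gripper":[-1,-1,-1,-1,-1,-1,-1,-1,-1,-1,-1,-1]}'
python3 -m jog '{"dp":[[0,0,0],[0,0,0]],"delta_rot":[[0,0,0],[0,0,0]],"gripper":[-1,-1]}' >/dev/null
python3 arc.py 30 '[0.6962, 0.2234, 0.1155]' 'range(2,23,2)'
```

```text
time: 14.7
position: [0.5327, 0.2662, 0.2029]
tool_rot: [0.129, 0.992, -0.0, -0.002]
ft_force: [-1.3, -1.7, -2.4]
grip_width: 0.0214
grip_force: 35.0
G [0.5322 0.2664 0.2209] x [ 0.9674 -0.2534  0.    ] H [0.6962, 0.2234, 0.1155] [ 1.7 -3.5 -3.9] [-0.46 -0.29 -0.09]
ang of G 30.000184237683577
2 [-3.1 -0.  -5.9] [ 0.     0.035 -0.   ]
4 [ -6.4  -0.  -11.6] [ 0.    0.07 -0.  ]
6 [ -9.9  -0.  -17.3] [ 0.     0.105 -0.   ]
8 [-13.6  -0.  -22.8] [ 0.    0.14 -0.  ]
10 [-17.5  -0.  -28.2] [ 0.     0.175 -0.   ]
12 [-21.6  -0.1 -33.4] [ 0.     0.209 -0.   ]
14 [-25.8  -0.1 -38.5] [ 0.     0.244 -0.   ]
16 [-30.3  -0.1 -43.5] [ 0.     0.279 -0.   ]
18 [-34.9  -0.1 -48.3] [ 0.     0.314 -0.   ]
20 [-39.7  -0.1 -52.9] [ 0.     0.349 -0.001]
22 [-44.6  -0.1 -57.3] [ 0.     0.384 -0.001]
```

```bash
python3 -m jog '{"dp":[[-3.1,0,-5.9],[-6.4,0,-11.6],[-9.9,0,-17.3],[-13.6,0,-22.8],[-17.5,0,-28.2],[-21.6,0,-33.4],[-25.8,0,-38.5],[-30.3,0,-43.5],[-34.9,0,-48.3],[-37.3,0,-50.6],[-39.7,0,-52.9],[-39.7,0,-52.9]],"delta_rot":[[0,0.035,0],[0,0.07,0],[0,0.105,0],[0,0.14,0],[0,0.175,0],[0,0.209,0],[0,0.244,0],[0,0.279,0],[0,0.314,0],[0,0.332,0],[0,0.349,0],[0,0.349,0]],"gripper":[-1,-1,-1,-1,-1,-1,-1,-1,-1,-1,-1,-1]}'
python3 -m jog '{"dp":[[0,0,0],[0,0,0],[0,0,0],[0,0,0],[0,0,0]],"delta_rot":[[0,0,0],[0,0,0],[0,0,0],[0,0,0],[0,0,0]],"gripper":[-1,-1,-1,-1,-1]}' 
python3 arc.py 50 '[0.6962, 0.2234, 0.1155]' '[1]'
python3 - <<'E'
from h import *
c,a=shot('scene','s5.png'); d,b=shot('top','t5.png')
cv2.imwrite('pics/f5.png',np.vstack([cv2.resize(a[50:384,130:384],(456,600)).transpose(0,1,2)]) [...,::-1])
x=cv2.resize(a[40:380,130:360],(400,590)); y=cv2.resize(b[90:290,80:400],(400,250)); y=np.vstack([y,np.zeros((340,400,3),'uint8')])
cv2.imwrite('pics/f5.png',np.hstack([x,y])[...,::-1])
for n,C,I in [('scene',c,a)]:
    hsv=cv2.cvtColor(I,cv2.COLOR_RGB2HSV); m=((hsv[...,1]<50)&(hsv[...,2]>170)).astype('uint8')
    N,_,st,ce=cv2.connectedComponentsWithStats(m)
    for i in range(1,N):
        if 60<st[i,4]<600 and ce[i][1]>240: print(n,ce[i].round(1),onz(C,*ce[i],.081).round(4))
E
```

```text
time: 16.1
position: [0.5712, 0.2557, 0.2542]
tool_rot: [0.126, 0.976, 0.021, -0.174]
ft_force: [0.6, -5.3, -5.9]
grip_width: 0.0216
grip_force: 35.0
time: 16.6
position: [0.5709, 0.2558, 0.2539]
tool_rot: [0.126, 0.977, 0.021, -0.173]
ft_force: [0.6, -6.1, -6.8]
grip_width: 0.0221
grip_force: 35.0
G [0.5773 0.2542 0.2718] x [ 0.9672 -0.254   0.    ] H [0.6962, 0.2234, 0.1155] [ 0.6 -6.1 -6.8] [-0.6  -0.7   0.23]
ang of G 49.96562442986924
1 [-1.5 -0.  -2.9] [ 0.     0.017 -0.   ]
scene [241.4 262.9] [ 0.5717 -0.1755  0.081 ]
scene [245.1 283. ] [ 0.5838 -0.2158  0.081 ]
scene [247.8 304.7] [ 0.5937 -0.2561  0.081 ]
scene [251.6 328.2] [ 0.6051 -0.2959  0.081 ]
```

View pics/f5.png

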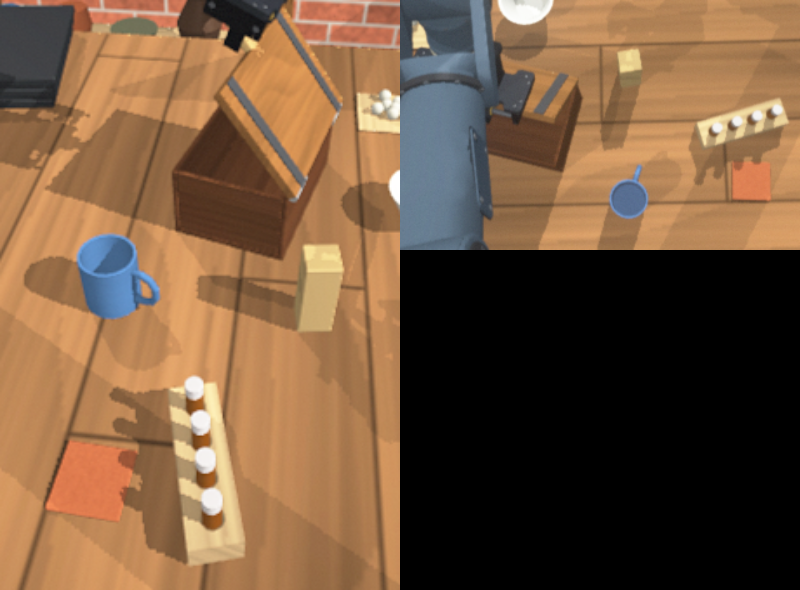

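The picture shows the lid held half open by the gripper, all four vials seated, and the mug and post where they were. The computed lid angle is 50° and the arm is still, so I'm handing in.

```bash
python3 -c "
from rig import robot
o=robot.get_obs(); print(o['position'],abs(o['joint_velocities']).max()); print(robot.hand_in())"
```

```text
[0.57094905 0.25578361 0.2538969 ] 0.002021944445396293
the job is handed in; nothing more can be done
None
```

The vial from the tile stands fully down in the rack's empty hole and is released, and the gripper is holding the chest lid still at about 50 degrees; the mug and kiln post were left where they stood, and I handed the job in at about 17 s of the 64 s allowed.

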